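# Gape a spring clip round a circuit card

### The job

Get this circuit card ready for clamping: first turn the knob of the card turner until its pointer is at the one long mark of the scale (the card turns with it) and let go of the knob. Then squeeze the handles of the spring clip on the rack, lift it off still open, and hold it gaping astride the middle of the card's top edge, one jaw on each side with its tip about 2 cm below the edge and the clip touching neither the card nor anything else. Finish while still holding it squeezed open there, with the knob still at the mark; do not touch the card with the fingers, push the clip against it or disturb the other things.

Things in the scene. Friction and masses are not known exactly. Their poses are not given: they have to be found in the camera images.
- indexer: card turner, fixed to the bench: flat grey box 130 (x) x 300 (y) x 30 mm high, origin at the centre of its underside. On its top, 80 mm to its own -y, is the knob with its scale; 75 mm to its +y a round turntable, 90 mm across, with the card. On the left or right half of the bench, yaw up to 0.3 rad either way.
- knob_grip (a point): point on the knob's vertical axis at the height to grip, 67 mm above the bench. Black knob: disc 48 mm across (top 44 mm above the bench) with an upright grip bar 46 mm long, 14 mm thick, top 74 mm above the bench; grip it across its thickness from above. The white line on the bar's top is the pointer. Axes turn with the knob: x along the bar, the pointer points to -x.
- knob (a joint): knob angle, rad: 0 with the pointer to the turner's own -x, growing clockwise seen from above, range 0 to 6.28; stays where left (friction 0.06 N m). Scale on the box round it: 12 ticks every 30 degrees, 8 mm long but for the long broad one (28 mm) on the side of the card, the turner's +y: the pointer is on it at 1.571. Starts between 0.2 and 1.0.
- card: blue upright circuit card 90 mm wide, 2 mm thick, on the turntable. Turns one to one with the knob, the same way, about its vertical middle line. Origin on that line, 30 mm above the bench; x along its width, y normal to its faces, z up; parallel to the turner's axes at knob angle 0. Chips stand 3 mm out of its -y face, none within 30 mm of the top edge.
- card_edge (a point): middle of the card's top edge, 125 mm above the bench; axes as the card's. Brass contact strips line the edge.
- rack: clip rack, fixed to the bench: grey base 140 (x) x 70 (y) x 15 mm, origin at the centre of its underside, with an upright aluminium strip 120 mm long (along x), 3 mm thick, top edge 70 mm above the bench. On the other half of the bench from the turner. Bystanders beside it: the screwdriver 100 to 125 mm to its own +y, the spool 95 to 115 mm to its -y.
- clip: black spring clip, 95 mm long, 26 mm wide (along x), about 60 g, clipped upright on the rack's strip, handles up. Origin on its pivot pin, 76 mm above the bench there. x along the pin, z up to the handles, y the way handles and jaws move; both ways round alike. Flat handles 24 mm wide reach 50 mm above the pivot, leaning apart, 54 mm over their outsides at the top; jaws reach 44 mm below.
- jaw_a (a joint): opening of the jaw and handle on the clip's +y side, rad: 0 on the strip, 0.32 at the stop. Squeeze the handles along y some 40 mm above the pivot: both jaws open equally. At the stop the handles are upright, 21 mm over their outsides, tips 30 mm apart. Each handle takes about 6 N to start and 12 N at the stop; it springs shut when let go.
- jaw_b (a joint): the same for the half on the clip's -y side; it always opens as far as jaw_a.
- tip_a (a point): lower inner corner of jaw_a's rubber pad, the tip of the jaw, 44 mm below the pivot (pads 10 mm high, 5 mm thick, 22 mm wide).
- tip_b (a point): the same on jaw_b; midway between the two is the middle of the gap.
- screwdriver: bystander, to be left alone: screwdriver 170 mm long lying by the rack; origin on the bench under it
- spool: bystander, to be left alone: metal solder spool, 52 mm across, 40 mm high; origin under its centre
- mug: bystander, to be left alone: blue mug 80 mm across, 90 mm high, beyond the work; origin under its centre
- flux_jar: bystander, to be left alone: amber jar 56 mm across, 75 mm high, beyond the work; origin under its centre
- cleaner: bystander, to be left alone: white bottle 60 mm across, 150 mm high, beyond the work; origin under its centre
- mouse: bystander, to be left alone: black computer mouse 100 x 60 x 34 mm, to the left; origin under its centre
- parts_tray: bystander, to be left alone: grey divided parts tray 120 x 160 x 30 mm, to the right; origin under its centre
There are look-alikes about, which are no part of the job. Leave any purple or red look-alike of the clip alone.

How it is judged:
By the outcome, as a careful person would: the job done as asked, in the order asked, and still so for the second after the job is handed in, while the arm keeps its last pose, push and grip.
It also fails if it takes over 51 s, if anything falls off the work surface, if the arm or the gripper's body presses on something with over 40 N, if the wrist force passes 120 N, or if a joint passes its speed limit or range.

### The arm

A 6-joint arm with a two-finger parallel gripper is mounted at the origin on the work surface. World frame = base frame: x ahead of the robot, y to its left, z up, the work surface at z = 0. Lengths are in m, angles in rad, forces in N, time in s.
With the tool pointing down it reaches from about 0.425 to 0.95 m from the base axis. Payload 14.7 kg.
Tool frame: the origin (TCP) lies at the very end of the fingers, on their centre line; the grasp point (between the pads) lies arm.tcp_to_grasp behind it (arm.tcp_to_grasp is the distance from the TCP to the grasp point, in m); z points along the fingers, y is the line along which they close (so a half turn about z gives the same grasp; the last joint's range is limited). The gripper opens to 85 mm and grips with 20 to 120 N. Pads are 22 mm wide; open, the fingers measure 114 mm over their backs; the gripper's body (76 mm by 85 mm) begins 54 mm behind the grasp point. The pads swing forward as they close: fully open they stand 13 mm farther back than shut.
Start: joints at [-1.333, 0.48, 1.596, -0, 1.065, -0.047], TCP at [0.183, -0.624, 0.231] pointing down, gripper open.
Joint ranges: [-2.75, 2.75], [-0.82, 2.05], [0.23, 2.67], [-1.56, 4.7], [0.09, 2.69], [-2.92, 2.92]. Speed limits (rad/s): [1.89, 1.89, 2.39, 3.01, 3.01, 3.01].

### API

Orientations are given as a 3x3 rotation matrix whose columns are the frame's x, y, z axes.
In Python, from station import arm gives the robot as it stands.
- The arm moves only by the shell command python3 -m jog 'ROWS' [OPENING] [FORCE]. ROWS is JSON, a list that holds one entry, the list of rows, each a list of 4 numbers: the shift along the tool's x, y, z in cm, then the turn about the tool's z in rad. A call has 1 to 5 rows; each row is the pose to reach, as a shift and turn from the pose commanded when the call began, along the tool's axes at that moment; what a row does not reach only later rows make up. A row lasts 1/12 s, in which the tool goes at most 41.7 mm and 7.16 degrees, less where a joint would pass 70% of its speed; a pose out of reach is approached as far as the arm can. A call with a gripper value outside its range is refused whole. OPENING is the opening in per cent of the stroke, from 0 (shut) to 100 (fully open), set as the call begins (- or left out, the last holds). The fingers move at their own pace and stop on an object; FORCE is the grip in N (left out, the last holds). Time passes only in rows, so rows that repeat a pose let the fingers close. It gives the time, the measured TCP pose, the force, the opening and the grip force at its end, in the units of the state.
- arm.state(): the state, without advancing time (a new reading comes with each control period).
- arm.snapshot(name): name is "scene" or "top" or "wrist"; returns a dict with "image" (480x640x3 uint8, red, green, blue), "mtx" (3x3 intrinsics, pixels), "D" ([k1, k2, p1, p2, k3] as OpenCV has them; the pictures are not rectified), "origin" and "orientation" of the camera in the world; the wrist camera has in their place "tool_from_camera" (4x4, takes a point from camera to tool coordinates, whose origin is the TCP and whose axes are the flange's). Camera axes: x right, y up, looking along -z (the intrinsics and any distortion apply to the point x, -y, -z); pixel columns grow to the right and rows downward; lengths in m; the calibration is good to about 2 mm. A picture is of the moment at which its call begins: read the wrist's pose just before it. There is no depth.
- arm.close_job(): hands the job in; it is judged then, once.
Trained networks look in a picture, given as the dict that the camera call returned (one of the last four; its "shot" number tells which), for a name from the list of things; names that differ only in an ending like _2 or _b are one class to them, and where a whole thing is asked for, a point or a joint stands for the part that bears it (a point fixed in the world has none). Each returns a list of dicts, best first, with "confidence" (0 to 1); they miss things now and then, are a little off and sometimes report something else, mostly with a low value. They report only what shows in the picture. A call takes as long as a camera call. They do not tell look-alikes from the thing itself.
- arm.spot_in(picture, query): "at" ([x, y, z] in m, in world coordinates, good to about 4 mm: the middle of the surface that is visible of it).
- arm.cut_out(picture, query): "mask" (480x640 bool, what is visible of it).
- arm.pinpoint(picture, query): "at" ([x, y, z] in m, in world coordinates, good to about 4 mm: a listed point, or the origin of a listed thing).
The state is a dict: "time_s": time; "joints": joint angles; "dq": joint speeds; "joint_torque": joint torques, N m; "ee_pos": TCP position; "ee_rot": TCP orientation; "wrist_force": force on the tool from outside, world axes, zero at the start; "ft_torque": the same for the moment, N m; "gripper_width": finger opening in m; "grasp_force": force on a finger pad.
Only numpy, scipy, OpenCV 4.12 (cv2) and the standard library are available. Lean on these libraries where they do the work, as an engineer would, in place of code of your own. Each camera call takes 0.05 s, during which the arm holds its last target. There are 200 camera calls.

## Working session

There is one attempt and no reset: what is moved stays moved. The work goes in short steps, Python scripts to look and compute and a shell command to move; the robot and the scene stay as the last step left them, time stands still between calls to the robot, and variables do not carry over. Pictures are saved under pics/ and viewed, at most 10 in all, crops included, and the job is handed in when it is done.

```bash
mkdir -p pics; cat > h.py <<'E'
from station import arm
import numpy as np, cv2
def save(s,name,crop=None,k=1):
    im=s["image"][:,:,::-1]
    if crop: a,b,c,d=crop; im=im[b:d,a:c]
    cv2.imwrite("pics/"+name,cv2.resize(im,None,fx=k,fy=k,interpolation=cv2.INTER_CUBIC))
def cam(s,st=None):
    if "origin" in s: return np.array(s["origin"]),np.array(s["orientation"])
    T=np.array(s["tool_from_camera"]);R=np.array(st["ee_rot"]);p=np.array(st["ee_pos"])
    return p+R@T[:3,3],R@T[:3,:3]
def ray(s,uv,z,st=None):
    o,R=cam(s,st)
    q=cv2.undistortPoints(np.array(uv,float).reshape(-1,1,2),np.array(s["mtx"]),np.array(s["D"],float)).reshape(-1,2)
    d=np.c_[q[:,0],-q[:,1],-np.ones(len(q))]@R.T
    return o+d*((z-o[2])/d[:,2])[:,None]
def proj(s,P,st=None):
    o,R=cam(s,st); c=(np.atleast_2d(P)-o)@R; c=c*[1,-1,-1]
    return cv2.projectPoints(c,np.zeros(3),np.zeros(3),np.array(s["mtx"]),np.array(s["D"],float))[0].reshape(-1,2)
E
python3 - <<'E'
from h import *
print(arm.tcp_to_grasp)
st=arm.state();print(st["ee_rot"],st["gripper_width"],st["time_s"])
for n in ("scene","top"):
    s=arm.snapshot(n);save(s,n+".png")
    print(n,s["origin"])
    for q in ("indexer","knob_grip","card_edge","rack","clip","card","screwdriver","spool"):
        print(q,[(np.round(d["at"],3).tolist(),round(d["confidence"],2)) for d in arm.pinpoint(s,q)[:3]])
print(arm.state()["time_s"])
E
```

```text
0.0187
[[ 9.59720905e-01  2.80955012e-01 -2.56742608e-04]
 [ 2.80955119e-01 -9.59720223e-01  1.14699907e-03]
 [ 7.58540638e-05 -1.17293214e-03 -9.99999309e-01]] 0.08554708321928507 0.0
scene [ 1.78984503 -0.10098783  0.91107965]
indexer []
knob_grip [([0.52, 0.113, 0.063], 0.61)]
card_edge [([0.48, 0.262, 0.124], 0.92)]
rack [([0.579, -0.193, -0.003], 0.8), ([0.499, 0.189, -0.002], 0.46)]
clip [([0.58, -0.351, 0.043], 0.9), ([0.577, -0.211, 0.077], 0.7), ([0.668, -0.304, 0.037], 0.67)]
card [([0.48, 0.259, 0.029], 0.65)]
screwdriver [([0.744, 0.173, 0.003], 0.7), ([0.47, -0.195, 0.003], 0.54)]
spool [([0.675, -0.17, -0.002], 0.79)]
top [ 0.33332376 -0.01754944  1.87405699]
indexer [([0.502, 0.194, -0.004], 0.93), ([0.754, -0.228, -0.006], 0.62)]
knob_grip [([0.676, -0.17, 0.004], 0.6), ([0.52, 0.12, 0.066], 0.45)]
card_edge [([0.482, 0.261, 0.122], 0.76), ([0.749, -0.226, -0.002], 0.31)]
rack [([0.579, -0.197, 0.004], 0.7), ([0.679, -0.171, 0.003], 0.34)]
clip [([0.574, -0.21, 0.078], 0.58), ([0.575, -0.35, 0.044], 0.52), ([0.666, -0.313, 0.043], 0.5)]
card [([0.481, 0.264, 0.031], 0.86)]
screwdriver [([0.472, -0.2, -0.0], 0.57)]
spool [([0.678, -0.17, 0.003], 0.75), ([0.483, -0.545, -0.002], 0.56)]
0.9
```

View pics/scene.png

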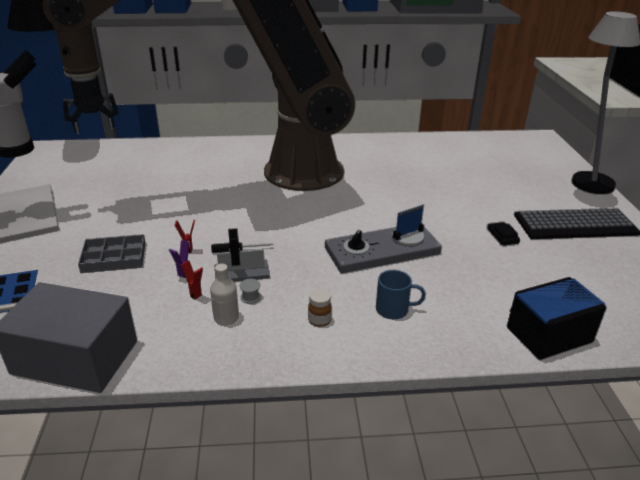

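View pics/top.png

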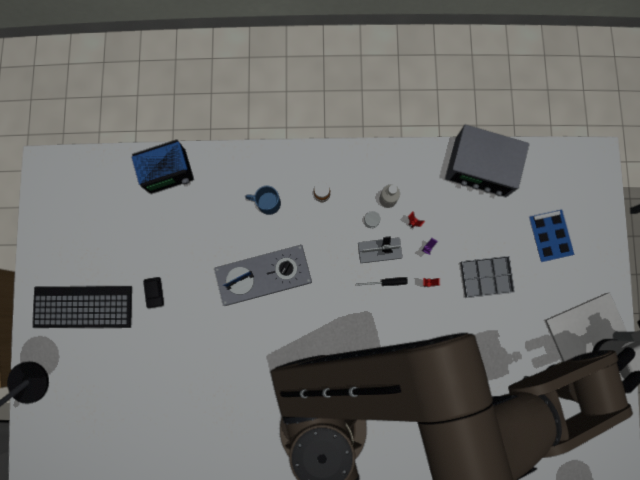

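The black clip on the rack is at scene (235,245) and top (387,243). The red and purple look-alikes stand beside it at top (415,220), (428,245) and (430,282). The turner is on the left, with the knob at top (287,268). I'll go past the clip for a wrist look first.

```bash
cat >> h.py <<'E'
def plan(target,ang,n=None):
    """per-call tool-frame deltas (cm, rad) to TCP target with tool y at world angle ang"""
    st=arm.state();p=np.array(st["ee_pos"]);R=np.array(st["ee_rot"])
    a0=np.arctan2(R[1,1],R[0,1]);d=np.array(target)-p;da=ang-a0
    n=n or int(np.ceil(max(np.linalg.norm(d)/.17,abs(da)/.58)))
    for i in range(n):
        a=a0+da*i/n; Y=np.array([np.cos(a),np.sin(a),0]);Z=np.array([0,0,-1]);X=np.cross(Y,Z)
        print(i,np.round([d@X/n*100,d@Y/n*100,d@Z/n*100],2),"turn",round(-da/n,3))
E
python3 -c "
from h import *
plan([.50,-.21,.30],0)"
```

```text
0 [10.52 -7.7  -1.72] turn -0.322
1 [12.41 -3.98 -1.72] turn -0.322
2 [13.04  0.15 -1.72] turn -0.322
3 [12.32  4.26 -1.72] turn -0.322
```

```bash

python3 -m jog '[[[2.6,-1.9,-0.4,-0.08],[5.2,-3.8,-0.9,-0.16],[7.9,-5.8,-1.3,-0.24],[10.5,-7.7,-1.7,-0.32]]]'
python3 -m jog '[[[3.1,-1,-0.4,-0.08],[6.2,-2,-0.9,-0.16],[9.3,-3,-1.3,-0.24],[12.4,-4,-1.7,-0.32]]]'
python3 -m jog '[[[3.2,0,-0.4,-0.08],[6.5,0.1,-0.9,-0.16],[9.7,0.1,-1.3,-0.24],[13,0.2,-1.7,-0.32]]]'
python3 -m jog '[[[3.1,1.1,-0.4,-0.08],[6.2,2.1,-0.9,-0.16],[9.3,3.2,-1.3,-0.24],[12.3,4.3,-1.7,-0.32],[12.3,4.3,-1.7,-0.32]]]'
python3 - <<'E'
from h import *
st=arm.state();s=arm.snapshot("wrist");save(s,"w1.png")
print(np.round(st["ee_pos"],3),cam(s,st)[0], st["joints"])
for q in ("clip","rack","tip_a"):
    print(q,[(np.round(d["at"],3).tolist(),round(d["confidence"],2)) for d in arm.pinpoint(s,q)[:3]])
E
```

```text
time_s: 1.23
ee_pos: [0.2623, -0.5192, 0.2484]
ee_rot: [[0.821, 0.571, 0.0], [0.571, -0.821, 0.0], [0.0, -0.0, -1.0]]
wrist_force: [0.8, -0.3, -0.5]
gripper_width: 0.0853
grasp_force: 0.0
time_s: 1.57
ee_pos: [0.3418, -0.4157, 0.2657]
ee_rot: [[0.599, 0.801, 0.0], [0.801, -0.599, -0.0], [-0.0, 0.0, -1.0]]
wrist_force: [0.8, 0.3, -1.3]
gripper_width: 0.0855
grasp_force: 0.0
time_s: 1.9
ee_pos: [0.4216, -0.3131, 0.2827]
ee_rot: [[0.317, 0.949, 0.0], [0.949, -0.317, -0.0], [-0.0, 0.0, -1.0]]
wrist_force: [-0.1, -0.2, 0.5]
gripper_width: 0.0854
grasp_force: 0.0
time_s: 2.32
ee_pos: [0.5041, -0.208, 0.3002]
ee_rot: [[-0.002, 1.0, 0.002], [1.0, 0.002, 0.001], [0.0, 0.002, -1.0]]
wrist_force: [-0.6, -0.4, -0.3]
gripper_width: 0.0853
grasp_force: 0.0
[ 0.504 -0.208  0.3  ] [ 0.50345772 -0.12540214  0.44359008] [-4.47966191e-01  2.65549550e-01  1.75235885e+00  1.64047590e-03
  1.12176573e+00 -4.50926034e-01]
clip [([0.67, -0.308, 0.047], 0.97), ([0.464, -0.348, 0.044], 0.79), ([0.574, -0.351, 0.042], 0.69)]
rack [([0.754, -0.227, -0.001], 0.48)]
tip_a [([0.465, -0.348, -0.0], 0.97), ([0.576, -0.212, 0.029], 0.83), ([0.575, -0.35, -0.004], 0.71)]
```

View pics/w1.png

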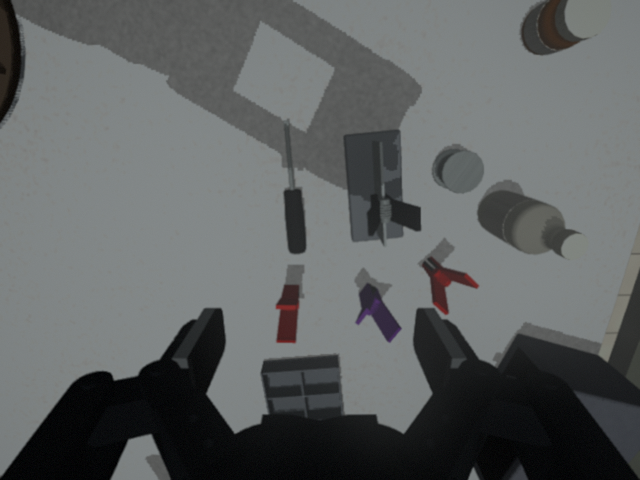

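The black clip is astride the rack strip: pivot about (386,210), handles about (373,213) and (405,215). The red ones (288,313), (447,280) and the purple one (378,310) stand beside the rack. Rack base corners are at (345,135), (400,130), (406,235) and (351,241). I'll measure these now, then go to the knob.

```bash

python3 - <<'E'
from h import *
st=arm.state();s=arm.snapshot("wrist")
P=ray(s,[(345,135),(400,130),(406,235),(351,241)],.015,st);print(P.round(4),P.mean(0))
m=arm.cut_out(s,"rack");print([(d["confidence"],cv2.minAreaRect(np.argwhere(d["mask"])[:,::-1].astype(np.int32))) for d in m[:2]])
d=P[0]+P[1]-P[2]-P[3];print("rack x angle",np.arctan2(d[1],d[0]))
print("strip top", ray(s,[(379,142),(384,243)],.07,st).round(4))
save(s,"w1c.png",(320,110,460,270),4)
plan([.52,.06,.30],0.9)
E
```

```text
[[ 0.5324 -0.1349  0.015 ]
 [ 0.5995 -0.1292  0.015 ]
 [ 0.6167 -0.2636  0.015 ]
 [ 0.5429 -0.2716  0.015 ]] [ 0.57289435 -0.19981698  0.015     ]
[(0.74, ((378.3618469238281, 184.78988647460938), (117.52069854736328, 58.38607406616211), 86.42366790771484))]
rack x angle 1.6725303104425873
strip top [[ 0.565  -0.1415  0.07  ]
 [ 0.5765 -0.256   0.07  ]]
0 [13.63  0.88 -0.04] turn -0.454
1 [11.86  6.76 -0.04] turn -0.454
```

View pics/w1c.png

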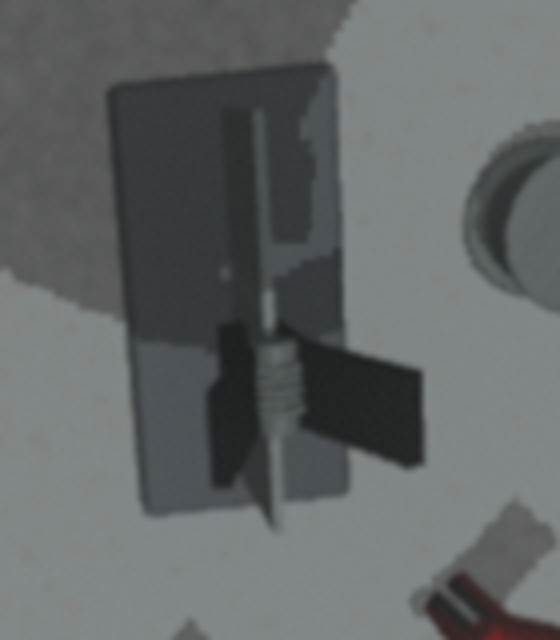

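Crop confirms it: the black clip is on the strip, with the coil at crop (280,385), i.e. image (390,206), and the handles along ±y of the rack. The red look-alike is only at the corner. On to the knob.

```bash

python3 - <<'E'
from h import *
plan([.585,.066,.30],0.9)
E
```

```text
0 [13.95  4.12 -0.04] turn -0.454
1 [10.73  9.82 -0.04] turn -0.454
```

```bash

python3 -m jog '[[[2.8,0.8,0,-0.09],[5.6,1.6,0,-0.18],[8.4,2.5,0,-0.27],[11.2,3.3,0,-0.36],[14,4.1,0,-0.45]]]' >/dev/null
python3 -m jog '[[[2.2,2,0,-0.09],[4.4,4,0,-0.18],[6.6,6,0,-0.27],[8.8,8,0,-0.36],[10.7,9.8,0,-0.45]]]' >/dev/null
python3 -m jog '[[[0,0,0,0],[0,0,0,0]]]'
python3 - <<'E'
from h import *
st=arm.state();s=arm.snapshot("wrist");save(s,"w2.png")
for q in ("indexer","knob_grip","card_edge"):
    print(q,[(np.round(d["at"],3).tolist(),round(d["confidence"],2)) for d in arm.pinpoint(s,q)[:3]])
np.save("w2.npy",dict(st=st,s=s),allow_pickle=True)
E
```

```text
time_s: 3.62
ee_pos: [0.5854, 0.067, 0.299]
ee_rot: [[-0.78, 0.626, -0.0], [0.626, 0.78, -0.0], [0.0, -0.0, -1.0]]
wrist_force: [-0.2, -0.1, -0.1]
gripper_width: 0.0855
grasp_force: 0.0
indexer [([0.5, 0.193, -0.001], 0.96), ([0.751, -0.229, -0.001], 0.39)]
knob_grip [([0.519, 0.115, 0.066], 0.64), ([0.769, -0.01, 0.006], 0.24)]
card_edge []
```

View pics/w2.png

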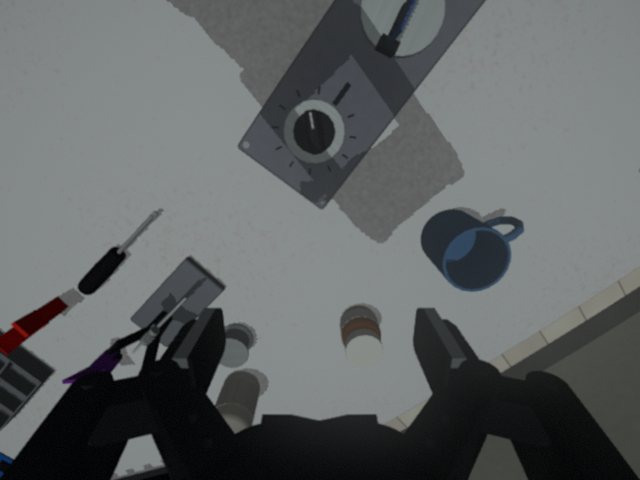

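The knob is at (313,130) with its pointer toward (310,112). The long mark runs from (334,105) to (349,84), and the box's near edge goes from (239,147) to (322,207). The card's end is at top right.

```bash

python3 - <<'E'
from h import *
D=np.load("w2.npy",allow_pickle=True).item();st,s=D["st"],D["s"]
a=lambda d:np.arctan2(d[1],d[0])
C=ray(s,[(239,147),(322,207)],.03,st);d=C[1]-C[0];print(C.round(4),np.linalg.norm(d),"yaw edge",a(d))
M=ray(s,[(334,105),(349,84)],.03,st);d=M[1]-M[0];print("mark",M.round(4),"yaw",a(d)-np.pi/2)
P=ray(s,[(313,130),(310,112)],.074,st);d=P[1]-P[0];print("ptr",P.round(4),a(d))
save(s,"w2c.png",(230,60,400,220),4)
E
```

```text
[[0.4752 0.0325 0.03  ]
 [0.5945 0.0641 0.03  ]] 0.123425462326238 yaw edge 0.25916154022872984
mark [[0.5094 0.1497 0.03  ]
 [0.5024 0.1768 0.03  ]] yaw 0.2544995270772157
ptr [[0.5163 0.114  0.074 ]
 [0.5005 0.1228 0.074 ]] 2.6325834502177123
```

View pics/w2c.png

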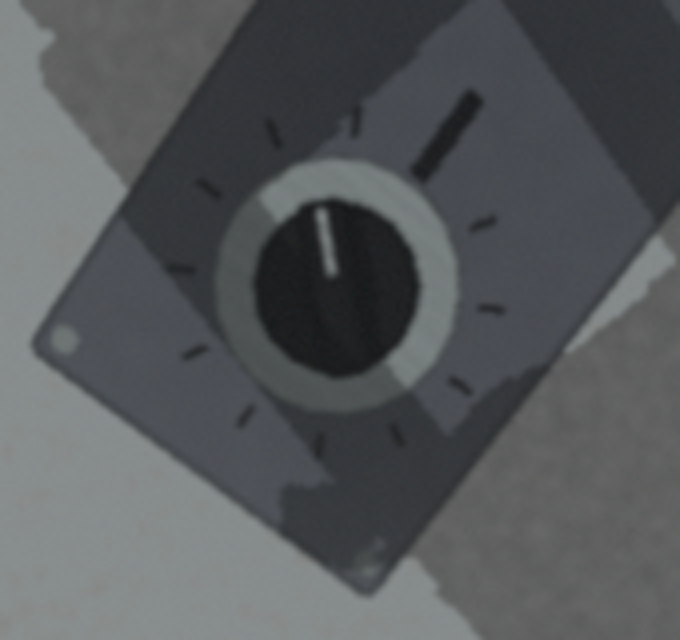

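```bash

python3 - <<'E'
from h import *
D=np.load("w2.npy",allow_pickle=True).item();st,s=D["st"],D["s"]
print(ray(s,[(314.2,131.2)],.03,st), ray(s,[(314.2,132)],.044,st))
plan([.519,.115,.13],1.06)
E
```

```text
[[0.51764734 0.1137153  0.03      ]] [[0.51843352 0.11333984 0.044     ]]
0 [ 4.13 -0.15  8.46] turn -0.084
1 [4.13 0.2  8.46] turn -0.084
```

```bash

python3 -m jog '[[[1.7,0,3.4,-0.03],[3.4,-0.1,6.8,-0.06],[4.1,-0.1,8.4,-0.08],[6.2,0.1,12.8,-0.12],[8.2,0.1,16.9,-0.16]]]' 35 30
python3 -m jog '[[[0,0,0,0],[0,0,0,0]]]' 
python3 - <<'E'
from h import *
st=arm.state();print(st["gripper_width"])
s=arm.snapshot("wrist");save(s,"w3.png")
print([(np.round(d["at"],3).tolist(),round(d["confidence"],2)) for d in arm.pinpoint(s,"knob_grip")[:3]])
plan([.519,.1145,.054],1.06)
E
```

```text
time_s: 4.23
ee_pos: [0.5265, 0.1152, 0.1402]
ee_rot: [[-0.869, 0.495, 0.003], [0.495, 0.869, 0.0], [-0.003, 0.002, -1.0]]
wrist_force: [0.3, 0.5, -1.3]
gripper_width: 0.0301
grasp_force: 0.0
time_s: 4.4
ee_pos: [0.5241, 0.1152, 0.1389]
ee_rot: [[-0.869, 0.495, -0.004], [0.495, 0.869, -0.001], [0.003, -0.002, -1.0]]
wrist_force: [0.3, -0.2, 0.6]
gripper_width: 0.0298
grasp_force: 0.0
0.029840221710377566
[([0.517, 0.11, 0.062], 0.91), ([0.468, -0.197, 0.005], 0.53), ([0.475, 0.262, 0.125], 0.48)]
0 [ 0.66 -0.46  8.73] turn -0.008
```

View pics/w3.png

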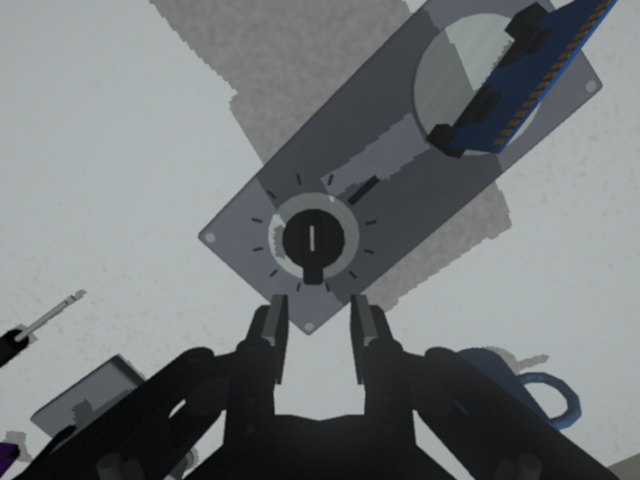

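The pointer line (312,228–248) is nearly parallel to the fingers, which are centred at x≈319. I'll check the lateral offset and then descend.

```bash

python3 - <<'E'
from h import *
st=arm.state();s=arm.snapshot("wrist");R=np.array(st["ee_rot"]);p=np.array(st["ee_pos"])
P=ray(s,[(312.5,228),(313,249)],.074,st);print(P,((P-p)@R)*100); d=P[0]-P[1];print(np.arctan2(d[1],d[0]))
print((ray(s,[(313,242)],.044,st)-p)@R*100)
E
```

```text
[[0.50588522 0.12233901 0.074     ]
 [0.51871017 0.11530971 0.074     ]] [[ 2.19662421 -0.43796871  6.7244867 ]
 [ 0.73433846 -0.41305601  6.72640072]]
2.6402130662178687
[[ 0.2233262  -0.46783861  9.7270184 ]]
```

```bash

python3 -m jog '[[[0.6,-0.4,3,0],[0.6,-0.4,6,0],[0.6,-0.4,8.4,0],[0.6,-0.4,8.4,0]]]' 
python3 -m jog '[[[0,0,0,0],[0,0,0,0],[0,0,0,0],[0,0,0,0],[0,0,0,0]]]' 0 30
```

```text
time_s: 4.88
ee_pos: [0.518, 0.1146, 0.0541]
ee_rot: [[-0.869, 0.495, -0.003], [0.495, 0.869, -0.0], [0.002, -0.002, -1.0]]
wrist_force: [-1.9, -0.7, 0.0]
gripper_width: 0.03
grasp_force: 0.0
time_s: 5.3
ee_pos: [0.5182, 0.1138, 0.0575]
ee_rot: [[-0.869, 0.494, -0.001], [0.494, 0.869, -0.001], [0.0, -0.002, -1.0]]
wrist_force: [-2.3, -17.8, -16.7]
gripper_width: 0.0134
grasp_force: 29.4
```

```bash

python3 -m jog '[[[0,0,0,0],[0,0,0,0],[0,0,0,0]]]'
python3 -c "
from h import *
st=arm.state();print(st['ft_torque'],st['ee_pos'])"
```

```text
time_s: 5.55
ee_pos: [0.5182, 0.1138, 0.0575]
ee_rot: [[-0.869, 0.494, -0.001], [0.494, 0.869, -0.001], [0.0, -0.002, -1.0]]
wrist_force: [-2.2, -17.7, -16.9]
gripper_width: 0.013
grasp_force: 29.4
[-2.83776967  0.39851506 -0.01700175] [0.51816284 0.11382976 0.05749084]
```

```bash

python3 -m jog '[[[0,-0.1,0,0],[0,-0.1,0,0],[0,-0.1,0,0]]]'
python3 -m jog '[[[0,0,0.1,0],[0,0,0.1,0],[0,0,0.1,0]]]'
```

```text
time_s: 5.8
ee_pos: [0.5181, 0.1136, 0.0576]
ee_rot: [[-0.869, 0.494, -0.0], [0.494, 0.869, -0.001], [-0.0, -0.001, -1.0]]
wrist_force: [-1.3, -10.3, -19.7]
gripper_width: 0.0134
grasp_force: 29.7
time_s: 6.05
ee_pos: [0.5182, 0.1136, 0.0574]
ee_rot: [[-0.869, 0.494, 0.0], [0.494, 0.869, -0.001], [-0.001, -0.0, -1.0]]
wrist_force: [-5.8, -11.8, 1.1]
gripper_width: 0.0128
grasp_force: 32.5
```

```bash

python3 -m jog '[[[0,-0.1,0,0.08],[0,-0.1,0,0.16],[0,-0.1,0,0.24],[0,-0.1,0,0.32],[0,-0.1,0,0.40]]]'
python3 -m jog '[[[0,0,0,0.08],[0,0,0,0.16],[0,0,0,0.24],[0,0,0,0.32],[0,0,0,0.40]]]'
python3 -m jog '[[[0,0,0,0],[0,0,0,0],[0,0,0,0]]]'
python3 - <<'E'
from h import *
st=arm.state();s=arm.snapshot("wrist");save(s,"w4.png",(120,0,640,400),1.5);np.save("w4.npy",dict(st=st,s=s),allow_pickle=True)
R=np.array(st["ee_rot"]);print(np.arctan2(R[1,1],R[0,1]))
E
```

```text
time_s: 6.47
ee_pos: [0.5183, 0.1134, 0.0574]
ee_rot: [[-0.605, 0.796, 0.001], [0.796, 0.605, 0.0], [-0.001, 0.001, -1.0]]
wrist_force: [-3.1, -1.6, -2.1]
gripper_width: 0.0133
grasp_force: 31.9
time_s: 6.88
ee_pos: [0.5184, 0.1134, 0.0575]
ee_rot: [[-0.247, 0.969, 0.002], [0.969, 0.247, 0.0], [-0.0, 0.002, -1.0]]
wrist_force: [-3.3, -2.4, -2.5]
gripper_width: 0.0136
grasp_force: 31.8
time_s: 7.13
ee_pos: [0.5184, 0.1134, 0.0573]
ee_rot: [[-0.254, 0.967, 0.002], [0.967, 0.254, 0.0], [-0.0, 0.002, -1.0]]
wrist_force: [-5.4, -3.6, 9.0]
gripper_width: 0.013
grasp_force: 33.5
0.2565130855071189
```

View pics/w4.png

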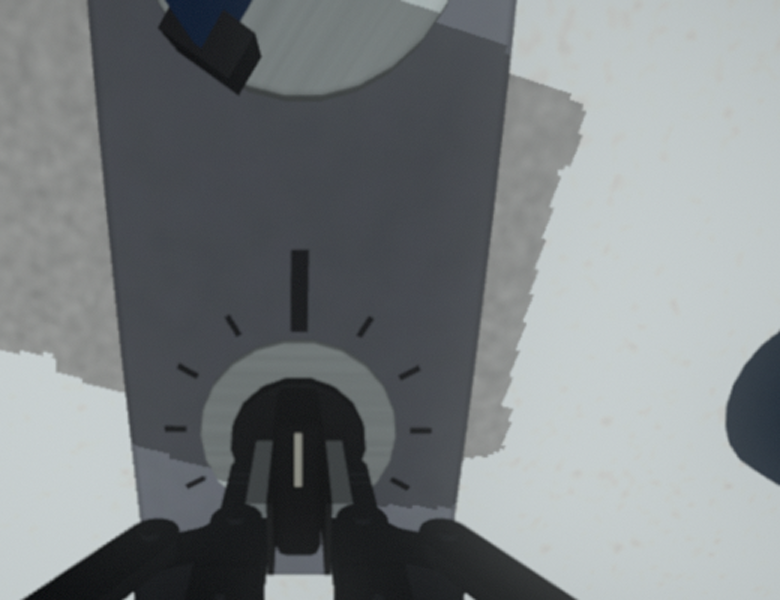

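The pointer line (298,432–487 in the crop) lies on the long mark (300,250–330). I'll let go, rise and inspect the card.

```bash

python3 -m jog '[[[0,0,0,0],[0,0,0,0],[0,0,0,0]]]' 35 >/dev/null
python3 -m jog '[[[0,0,-3,0],[0,0,-7,0],[0,0,-11,0],[0,0,-15,0],[0,0,-19,0]]]' 
python3 -m jog '[[[2.5,0,0,0],[5,0,0,0],[5,0,0,0],[5,0,0,0]]]'
python3 - <<'E'
from h import *
st=arm.state();s=arm.snapshot("wrist");save(s,"w5.png");np.save("w5.npy",dict(st=st,s=s),allow_pickle=True)
for q in ("knob_grip","card_edge","card"):
    print(q,[(np.round(d["at"],3).tolist(),round(d["confidence"],2)) for d in arm.pinpoint(s,q)[:3]])
E
```

```text
time_s: 7.85
ee_pos: [0.5175, 0.1136, 0.2478]
ee_rot: [[-0.252, 0.968, 0.001], [0.968, 0.252, 0.0], [-0.0, 0.001, -1.0]]
wrist_force: [1.2, 0.0, -0.4]
gripper_width: 0.03
grasp_force: 0.0
time_s: 8.18
ee_pos: [0.5051, 0.1629, 0.2459]
ee_rot: [[-0.254, 0.967, 0.001], [0.967, 0.254, 0.0], [0.0, 0.001, -1.0]]
wrist_force: [-1.0, -0.4, -0.1]
gripper_width: 0.0299
grasp_force: 0.0
knob_grip [([0.518, 0.113, 0.066], 0.8), ([0.744, 0.175, 0.002], 0.64)]
card_edge [([0.477, 0.265, 0.126], 0.72), ([0.741, 0.171, 0.004], 0.69)]
card [([0.482, 0.262, 0.03], 0.83)]
```

View pics/w5.png

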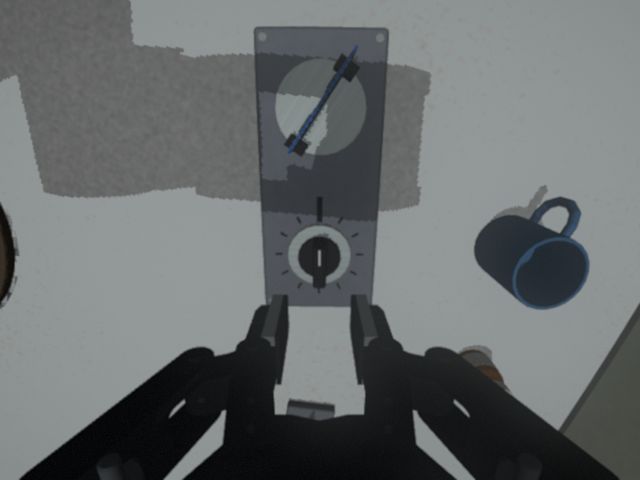

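The pointer line (319,250–266) is on the long mark (319,198–220). The card runs from (291,152) to (356,46), which isn't parallel to the box, so I'll measure its true angle by fitting a card model to its mask.

```bash

python3 - <<'E'
from h import *
from scipy.optimize import minimize
st=arm.state();s=arm.snapshot("wrist")
m=arm.cut_out(s,"card");print([(d["confidence"],d["mask"].sum()) for d in m])
M=m[0]["mask"];im=s["image"].astype(int)
B=M.astype(np.uint8)
blue=((im[...,2]>im[...,0]+25)&M); print(blue.sum())
ys,xs=np.nonzero(M);print(xs.min(),xs.max(),ys.min(),ys.max(),cv2.minAreaRect(np.c_[xs,ys].astype(np.int32)))
def ren(v,z0):
    x,y,a=v;u=np.array([np.cos(a),np.sin(a)]);n=np.array([-u[1],u[0]])
    P=[[*(np.array([x,y])+.045*i*u+.001*j*n),z] for i in(-1,1) for j in(-1,1) for z in(z0,.125)]
    q=proj(s,P,st);h=cv2.convexHull((q*16).astype(np.int32)) 
    I=np.zeros((480,640),np.uint8);cv2.fillConvexPoly(I,h,255,cv2.LINE_AA,4);return I/255.
G=cv2.GaussianBlur(blue.astype(float) if blue.sum()>300 else M.astype(float),(0,0),1.5)
for name,T,z0 in(("mask",M,.03),("blue",blue,.05)):
    G=cv2.GaussianBlur(T.astype(float),(0,0),1.5)
    f=lambda v:((cv2.GaussianBlur(ren(v,z0),(0,0),1.5)-G)**2).sum()
    best=min((minimize(f,[.479,.265,a],method="Nelder-Mead",options=dict(initial_simplex=[[.479,.265,a],[.484,.265,a],[.479,.27,a],[.479,.265,a+.1]])) for a in np.arange(.9,1.6,.15)),key=lambda r:r.fun)
    a=best.x[2];print(name,best.x,best.fun,(G**2).sum())
# knob alignment
P=ray(s,[(319,250),(319,266)],.074,st);d=P[0]-P[1];print("ptr",np.arctan2(d[1],d[0])-np.pi/2)
E=ray(s,[(319.5,198),(319.5,220)],.03,st);d=E[0]-E[1];print("mark",np.arctan2(d[1],d[0])-np.pi/2)
save(s,"w5c.png",(240,10,400,290),2.1)
E
```

```text
[(0.91, np.int64(7372)), (0.55, np.int64(33908))]
373
275 366 44 153 ((319.5908203125, 101.68679809570312), (103.97855377197266, 90.6461181640625), 81.72411346435547)
mask [0.47090735 0.27630194 0.82517919] 5611.585389196947 7085.392505545869
blue [0.4788507  0.26284625 1.22954887] 230.1990282393566 178.5902964462677
ptr 0.2540945080863406
mark 0.2545599942140928
```

```bash

python3 - <<'E'
from h import *
D=np.load("w5.npy",allow_pickle=True).item();st,s=D["st"],D["s"]
im=s["image"].astype(float);r,g,b=im[...,0],im[...,1],im[...,2]
T=((b-r)/(b+r+20)>.12);T[:, :270]=0;T[:,375:]=0;T[170:]=0
n,L,S,_=cv2.connectedComponentsWithStats(T.astype(np.uint8));print(T.sum(),S[1:][S[1:,4]>15])
for y in range(40,160,6):
    xs=np.nonzero(T[y])[0]; print(y,xs.min() if len(xs) else None,xs.max() if len(xs) else None,len(xs))
ys,xs=np.nonzero(T);l=cv2.fitLine(np.c_[xs,ys].astype(np.float32),cv2.DIST_HUBER,0,.01,.01).ravel();print(l)
p=l[2:];d=l[:2];W=ray(s,[p-40*d,p+40*d],.125,st);e=W[1]-W[0];a=np.arctan2(e[1],e[0]);print("ang",a,a%np.pi,W)
t=(np.c_[xs,ys]-p)@d;print("ends@.125",E:=ray(s,[p+t.min()*d,p+t.max()*d],.125,st),np.linalg.norm(E[1]-E[0]),E.mean(0))
E
```

```text
511 [[287  45  72 109 510]]
40 None None 0
46 355 358 4
52 352 353 2
58 347 350 4
64 343 349 7
70 340 345 5
76 336 341 6
82 331 337 7
88 328 333 6
94 325 329 5
100 321 325 5
106 317 321 5
112 313 317 5
118 308 314 7
124 304 310 7
130 300 306 7
136 296 302 6
142 293 296 4
148 289 292 4
154 None None 0
[  0.54151523  -0.840691   321.49258    100.59706   ]
ang 1.2274483045308182 1.2274483045308182 [[0.47061951 0.23655945 0.125     ]
 [0.48956696 0.28955808 0.125     ]]
ends@.125 [[0.46481593 0.22050074 0.125     ]
 [0.4952942  0.30577812 0.125     ]] 0.0905602362464722 [0.48005507 0.26313943 0.125     ]
```

The card's top edge is 90.6 mm long as measured and centred near (0.479, 0.2635). Its width runs at 1.228 rad, so its normal is at -0.343. Next, the clip.

```bash
python3 -c "
from h import *
plan([.582,-.285,.25],.1)"
```

```text
0 [-15.05  -1.25  -0.16] turn 0.051
1 [-15.09  -0.48  -0.16] turn 0.051
2 [-15.1    0.29  -0.16] turn 0.051
```

```bash

python3 -m jog '[[[-3.7,-0.3,0,0.01],[-7.5,-0.6,-0.1,0.02],[-11.2,-0.9,-0.1,0.04],[-15,-1.2,-0.2,0.05]]]' 100 >/dev/null
python3 -m jog '[[[-3.7,-0.1,0,0.01],[-7.5,-0.2,-0.1,0.02],[-11.2,-0.4,-0.1,0.04],[-15.1,-0.5,-0.2,0.05]]]' >/dev/null
python3 -m jog '[[[-3.7,0.1,0,0.01],[-7.5,0.1,-0.1,0.02],[-11.2,0.2,-0.1,0.04],[-15.1,0.3,-0.2,0.05],[-15.1,0.3,-0.2,0.05]]]' >/dev/null
python3 -m jog '[[[0,0,0,0],[0,0,0,0]]]'
python3 - <<'E'
from h import *
st=arm.state();s=arm.snapshot("wrist");save(s,"w6.png");np.save("w6.npy",dict(st=st,s=s),allow_pickle=True)
print(cam(s,st)[0],proj(s,[.575,-.211,.08],st))
for q in ("clip","rack","tip_a"):
    print(q,[(np.round(d["at"],4).tolist(),round(d["confidence"],2)) for d in arm.pinpoint(s,q)[:5]])
m=arm.cut_out(s,"clip")
for d in m[:5]:
    ys,xs=np.nonzero(d["mask"]);c=s["image"][d["mask"]].mean(0);print(d["confidence"],len(xs),xs.min(),xs.max(),ys.min(),ys.max(),c.round(),cv2.minAreaRect(np.c_[xs,ys].astype(np.int32)))
E
```

```text
time_s: 9.73
ee_pos: [0.5824, -0.284, 0.2507]
ee_rot: [[-0.103, 0.995, -0.001], [0.995, 0.103, 0.001], [0.001, -0.001, -1.0]]
wrist_force: [0.2, 0.4, -0.3]
gripper_width: 0.0853
grasp_force: 0.0
[ 0.57389759 -0.20181171  0.39412228] [[319.65532563 141.35866396]]
clip [([0.5772, -0.354, 0.0414], 0.96), ([0.6692, -0.3054, 0.0446], 0.87), ([0.5789, -0.2074, 0.0782], 0.8), ([0.4664, -0.347, 0.0433], 0.55)]
rack []
tip_a [([0.6649, -0.3104, -0.0021], 0.97), ([0.4647, -0.3482, -0.0001], 0.87), ([0.576, -0.3458, -0.0017], 0.86), ([0.6615, -0.3101, 0.0003], 0.79), ([0.5788, -0.3503, -0.0007], 0.73)]
0.96 1462 280 332 244 307 [62. 51. 75.] ((313.0000305175781, 277.0000305175781), (50.91265106201172, 47.7891731262207), 38.65980911254883)
0.88 1616 374 431 219 280 [86. 49. 49.] ((393.5677795410156, 244.10610961914062), (52.3621826171875, 56.462467193603516), 52.65065002441406)
0.61 2093 290 358 125 159 [36. 38. 38.] ((324.04864501953125, 141.72235107421875), (33.65534210205078, 68.34624481201172), 88.97696685791016)
0.6 1672 182 229 237 298 [76. 29. 29.] ((205.5, 267.5), (61.0, 47.0), 90.0)
```

```bash
python3 - <<'E'
from h import *
D=np.load("w6.npy",allow_pickle=True).item();st,s=D["st"],D["s"]
P=ray(s,[(290,142),(358.5,142),(324,125),(324,159)],.126,st);print(P.round(4),np.linalg.norm(P[1]-P[0]),P[:2].mean(0),P[2:].mean(0),np.linalg.norm(P[3]-P[2]))
save(s,"w6c.png",(230,80,430,230),4)
plan([.577,-.2095,.17],.1)
E
```

```text
[[ 0.5521 -0.2125  0.126 ]
 [ 0.6047 -0.207   0.126 ]
 [ 0.5769 -0.1974  0.126 ]
 [ 0.5796 -0.2225  0.126 ]] 0.05285861050300269 [ 0.57841077 -0.20972541  0.126     ] [ 0.57824013 -0.2099539   0.126     ] 0.02533356535361383
0 [7.35 0.17 8.14] turn 0.005
```

View pics/w6c.png

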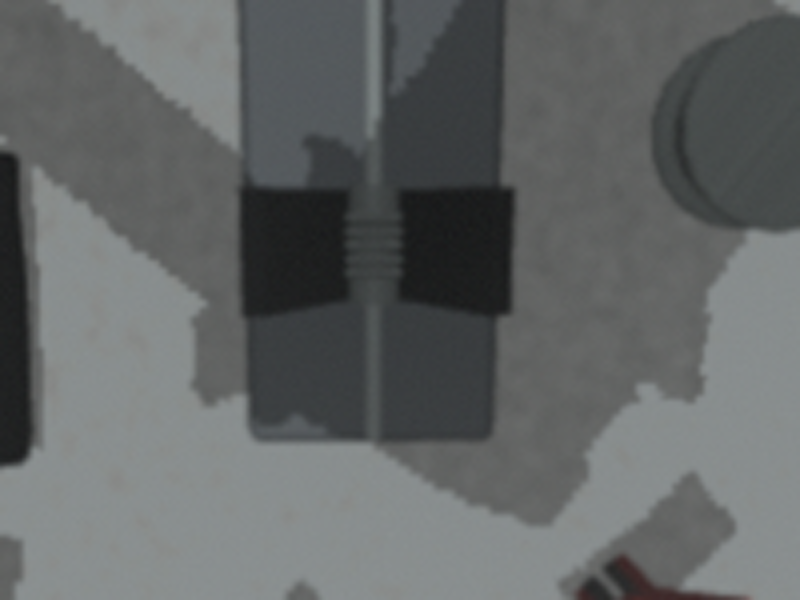

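The black clip sits squarely on the strip: handles span crop x 240–513 and the coil is at (374,247). Only the red one is nearby, at (640,580). Descending.

```bash

python3 -m jog '[[[3.5,0.1,0,0],[7.3,0.2,0,0],[7.3,0.2,4,0],[7.3,0.2,8,0],[7.3,0.2,8,0]]]'
python3 -m jog '[[[0,0,2.4,0],[0,0,4.8,0],[0,0,7.2,0],[0,0,7.2,0],[0,0,7.2,0]]]'
```

```text
time_s: 10.4
ee_pos: [0.5739, -0.2082, 0.1656]
ee_rot: [[-0.106, 0.994, -0.008], [0.994, 0.106, 0.003], [0.004, -0.008, -1.0]]
wrist_force: [-1.8, 0.7, -1.0]
gripper_width: 0.0852
grasp_force: 0.0
time_s: 10.82
ee_pos: [0.5773, -0.2109, 0.1]
ee_rot: [[-0.104, 0.995, -0.001], [0.995, 0.104, 0.001], [0.001, -0.001, -1.0]]
wrist_force: [-0.1, -0.6, 0.7]
gripper_width: 0.0855
grasp_force: 0.0
```

```bash

python3 -m jog '[[[0,0.1,0.1,0],[0,0.1,0.1,0],[0,0.1,0.1,0],[0,0.1,0.1,0],[0,0.1,0.1,0]]]' 0 32
python3 -m jog '[[[0,0,0,0],[0,0,0,0],[0,0,0,0],[0,0,0,0],[0,0,0,0]]]'
```

```text
time_s: 11.23
ee_pos: [0.58, -0.2116, 0.1005]
ee_rot: [[-0.104, 0.995, 0.004], [0.995, 0.104, -0.002], [-0.002, 0.004, -1.0]]
wrist_force: [0.4, 0.6, 17.4]
gripper_width: 0.0259
grasp_force: 10.6
time_s: 11.65
ee_pos: [0.5793, -0.2116, 0.1008]
ee_rot: [[-0.104, 0.995, 0.003], [0.995, 0.104, -0.002], [-0.002, 0.002, -1.0]]
wrist_force: [-5.4, -0.7, 23.0]
gripper_width: 0.0183
grasp_force: 30.6
```

```bash

python3 -m jog '[[[0,0,-0.3,0],[0,0,-0.6,0],[0,0,-1,0],[0,0,-1.5,0],[0,0,-2,0]]]'
python3 -m jog '[[[0,0,-2,0],[0,0,-4,0],[0,0,-7,0],[0,0,-10,0],[0,0,-12,0]]]'
python3 -m jog '[[[0,0,0,0],[0,0,0,0]]]'
python3 - <<'E'
from h import *
st=arm.state();p=np.array(st["ee_pos"]);R=np.array(st["ee_rot"])
for n in ("scene","wrist"):
    s=arm.snapshot(n)
    for q in ("clip","tip_a","tip_b"):
        print(n,q,[(np.round(d["at"],3).tolist(),((np.array(d["at"])-p)@R).round(3).tolist(),round(d["confidence"],2)) for d in arm.pinpoint(s,q)[:6] if d["at"][2]>.08])
plan([.479,.2635,.225],-.343)
E
```

```text
time_s: 12.07
ee_pos: [0.5784, -0.2109, 0.1188]
ee_rot: [[-0.104, 0.995, -0.0], [0.995, 0.104, 0.0], [0.0, -0.0, -1.0]]
wrist_force: [0.0, 0.1, -0.8]
gripper_width: 0.0179
grasp_force: 31.7
time_s: 12.48
ee_pos: [0.579, -0.2111, 0.2414]
ee_rot: [[-0.104, 0.995, 0.002], [0.995, 0.104, -0.001], [-0.001, 0.002, -1.0]]
wrist_force: [0.3, -1.0, 0.1]
gripper_width: 0.0177
grasp_force: 31.7
time_s: 12.65
ee_pos: [0.579, -0.2111, 0.2398]
ee_rot: [[-0.104, 0.995, 0.002], [0.995, 0.104, -0.001], [-0.001, 0.002, -1.0]]
wrist_force: [-0.3, 0.3, -1.3]
gripper_width: 0.0177
grasp_force: 31.7
scene clip [([0.578, -0.212, 0.216], [-0.0, -0.001, 0.024], 0.81)]
scene tip_a [([0.596, -0.211, 0.171], [-0.001, 0.017, 0.068], 0.76)]
scene tip_b [([0.596, -0.211, 0.171], [-0.001, 0.017, 0.068], 0.76)]
wrist clip [([0.578, -0.209, 0.212], [0.002, -0.001, 0.027], 0.91)]
wrist tip_a [([0.591, -0.204, 0.17], [0.006, 0.012, 0.07], 0.7), ([0.561, -0.212, 0.168], [0.001, -0.018, 0.071], 0.63)]
wrist tip_b [([0.591, -0.204, 0.17], [0.006, 0.012, 0.07], 0.7), ([0.561, -0.212, 0.168], [0.001, -0.018, 0.071], 0.63)]
0 [16.07 -1.65  0.42] turn 0.149
1 [15.64 -4.01  0.42] turn 0.149
2 [14.88 -6.29  0.42] turn 0.149
```

```bash

python3 -m jog '[[[3.2,-0.3,0,0.03],[6.4,-0.7,0,0.06],[9.6,-1,0,0.09],[12.9,-1.3,0,0.12],[16.1,-1.7,0,0.15]]]' >/dev/null
python3 -m jog '[[[3.1,-0.8,0,0.03],[6.2,-1.6,0,0.06],[9.4,-2.4,0,0.09],[12.5,-3.2,0,0.12],[15.6,-4,0,0.15]]]' >/dev/null
python3 -m jog '[[[3,-1.3,0,0.03],[6,-2.5,0,0.06],[9,-3.8,0,0.09],[11.9,-5,0,0.12],[14.9,-6.3,0,0.15]]]'
python3 -m jog '[[[0,0,0,0],[0,0,0,0],[0,0,0,0]]]' 
python3 - <<'E'
from h import *
st=arm.state();p=np.array(st["ee_pos"]);R=np.array(st["ee_rot"])
for n in ("scene","top","wrist"):
    s=arm.snapshot(n)
    for q in ("clip","tip_a","card_edge"):
        print(n,q,[(np.round(d["at"],3).tolist(),round(d["confidence"],2)) for d in arm.pinpoint(s,q)[:6] if d["at"][2]>.08])
    if n=="top":
        im=s["image"]
plan([.479,.2635,.174],-.343)
E
```

```text
time_s: 14.3
ee_pos: [0.4787, 0.265, 0.2381]
ee_rot: [[0.341, 0.94, -0.0], [0.94, -0.341, -0.0], [-0.0, -0.0, -1.0]]
wrist_force: [1.3, -0.1, 0.5]
gripper_width: 0.0176
grasp_force: 31.7
time_s: 14.55
ee_pos: [0.479, 0.2633, 0.238]
ee_rot: [[0.338, 0.941, -0.0], [0.941, -0.338, -0.001], [-0.001, -0.0, -1.0]]
wrist_force: [0.2, -0.5, -0.7]
gripper_width: 0.0182
grasp_force: 31.8
scene clip [([0.479, 0.263, 0.214], 0.74)]
scene tip_a [([0.496, 0.26, 0.169], 0.52)]
scene card_edge [([0.48, 0.264, 0.124], 0.7)]
top clip []
top tip_a []
top card_edge [([0.481, 0.26, 0.125], 0.66)]
wrist clip [([0.48, 0.265, 0.213], 0.57)]
wrist tip_a [([0.492, 0.26, 0.175], 0.8), ([0.462, 0.27, 0.17], 0.74)]
wrist card_edge [([0.478, 0.264, 0.124], 0.81)]
0 [-0.01 -0.03  6.43] turn -0.003
```

```bash

python3 -m jog '[[[0,0,1,0],[0,0,2,0],[0,0,3,0],[0,0,4,0],[0,0,4.8,0]]]' 
python3 -m jog '[[[0,0,0.5,0],[0,0,1,0],[0,0,1.6,0],[0,0,1.6,0],[0,0,1.6,0]]]'
python3 -m jog '[[[0,0,0,0],[0,0,0,0],[0,0,0,0]]]' 
python3 - <<'E'
from h import *
n0=np.array([np.cos(-.343),np.sin(-.343),0])
for n in ("scene","wrist"):
    s=arm.snapshot(n)
    for q in ("clip","tip_a","card_edge","knob_grip"):
        print(n,q,[(np.round(d["at"],3).tolist(),round(d["confidence"],2)) for d in arm.pinpoint(s,q)[:6] if d["at"][2]>.05])
st=arm.state()
P=proj(s,[[.5184,.1138,.074],[.5184-.023*.254,.1138+.023*.967,.074]],st);print("expected ptr px",P)
im=s["image"]; save(s,"w7.png")
# clearance each side: pixel profile across the card near the jaws
print(proj(s,[[*(np.array([.479,.2635])+t*n0[:2]),.125] for t in(-.015,0,.015)],st))
np.save("w7.npy",dict(st=st,s=s),allow_pickle=True)
E
```

```text
time_s: 15.57
ee_pos: [0.4787, 0.2633, 0.1885]
ee_rot: [[0.339, 0.941, -0.001], [0.941, -0.339, -0.001], [-0.001, -0.001, -1.0]]
wrist_force: [-0.2, -0.5, -1.3]
gripper_width: 0.0177
grasp_force: 31.8
time_s: 15.98
ee_pos: [0.4792, 0.2635, 0.1741]
ee_rot: [[0.339, 0.941, -0.0], [0.941, -0.339, -0.0], [-0.0, -0.0, -1.0]]
wrist_force: [0.6, 0.6, -0.6]
gripper_width: 0.0177
grasp_force: 31.8
time_s: 16.23
ee_pos: [0.4794, 0.2637, 0.1746]
ee_rot: [[0.339, 0.941, 0.001], [0.941, -0.339, 0.0], [0.0, 0.0, -1.0]]
wrist_force: [-0.5, 0.6, -0.8]
gripper_width: 0.0179
grasp_force: 31.8
scene clip [([0.481, 0.265, 0.15], 0.51)]
scene tip_a [([0.494, 0.258, 0.108], 0.53)]
scene card_edge [([0.482, 0.268, 0.125], 0.93)]
scene knob_grip [([0.518, 0.111, 0.067], 0.72)]
wrist clip []
wrist tip_a [([0.493, 0.263, 0.108], 0.71), ([0.465, 0.268, 0.106], 0.56)]
wrist card_edge [([0.478, 0.268, 0.126], 0.62)]
wrist knob_grip []
expected ptr px [[416.25996185 376.90429291]
 [403.80251221 359.74636719]]
[[295.08451688 269.48943912]
 [319.0530034  269.4435283 ]
 [343.02595993 269.38483546]]
```

```bash
python3 -c "
from station import arm
print(arm.close_job())"
```

```text
the job is handed in; nothing more can be done
None
```

I've handed the job in: the knob is on the long mark and released, and the clip is held squeezed open astride the middle of the card's top edge, tips about 2 cm below it, no contact on the force readings. The card wasn't parallel to the turner's axes as described, about 34° off, so I lined the clip up with its measured angle.

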